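# Clamp a carving panel in the jig

## Task

Push the small rosette panel along the jig board until its edge sits flush against the wooden fence, then push the clamp's handle over past centre so that it snaps shut and its pad presses the panel down. Just push with the fingertips, without lifting the panel; leave the other things on the bench where they are.

Things in the scene. Friction and masses are not known exactly. Their poses are not given: they have to be found in the camera images.
- jig: fixed plywood board 270 x 320, 18 thick, on the bench. Origin at bench level; it spans -130 to +140 along its x, +-160 along its y. Its +x (roughly to the robot's left, heading varies) is the direction in which the panel is pushed: a dark wood fence (260 long along y, 20 wide, 20 tall above the board) has its face at x = +40; the clamp stands behind it
- panel: loose light wood panel with a small rosette on top, 80 (its x) x 140 (its y) x 25 thick, about 0.17 kg, lying flat on the jig board 15 to 55 short of the fence and somewhat askew. Origin at the centre of its underside; its +x edge (the one 40 from the origin) faces the fence. It slides when pushed on the opposite edge and squares itself up against the fence when pushed near the middle of that edge.
- panel_edge_a (a point): middle height of the panel's fence-side edge at its +y corner; flush when at x = 40 in the jig's frame
- panel_edge_b (a point): the same at its -y corner
- handle (a joint): angle of the clamp's handle (rad): 0 open, as at the start; about 1.1 shut with the pad on the panel; 1.16 at its stop with nothing under the pad. An over-centre spring drives it to either end, away from 0.55: 0.5 Nm at the ends, none at 0.55, so 7 to 10 N sideways at the grip's end starts it, and past 0.55 it snaps shut by itself and presses the panel with some 10 N
- clamp: steel toggle clamp fixed on the jig behind the fence; origin at the board's top under the hinge, axes as the jig's. Handle and hold-down bar are one rigid lever. Open, the handle leans 0.75 rad from upright away from the panel (to the jig's +x) and the bar stands up clear of the panel; shut, the handle leans 0.35 rad from upright towards the panel (-x) and the bar lies level over the fence
- grip_end (a point): centre of the rounded end of the handle's black grip (a round bar 22 thick, 52 long), 100 from the hinge. It swings in the plane of the jig's x and z: open it is 68 beyond the hinge along the jig's +x and 73 above it
- handle_hinge (a point): hinge axis of the handle: along the jig's y, at x = +85 and 58 above the bench; the clamp's place along the fence (y) varies by +-35. The cheek plates round it are 28 wide and reach 68 above the bench
- pad (a point): centre of the underside of the round rubber pad (18 across) on the hold-down bar; shut, it stands over the panel 15 from the fence face, 43 above the bench (the panel's top)
- gouge: gouge with a wooden handle, 235 long, 26 thick, lying on the bench near the far-from-panel end of the jig, beyond the clamp handle; bystander
- mallet: turned wooden carver's mallet standing on its head, 80 across, 200 tall, beside the jig; bystander; origin under its centre
- jar: white jar of pencils, 72 across, 150 tall with the pencils, beside the jig; bystander; origin under its centre
- duck: small carved duck on a round foot, 52 across, 80 tall, beside the jig; bystander; origin under its centre
- stone: sharpening stone on its wooden base, 150 x 56 x 26, beside the jig; bystander; origin under its centre
- offcut: little wood offcut 60 x 32 x 22 lying on the jig board beside the panel, some 130 to one side of the jig's centre line; bystander; origin under its centre
- knife: carving knife, 135 long, 16 tall, lying on the jig board on the other side of the panel; bystander

How it is judged:
On the way, in this order (a step that is already met when the one before it is completed fails the run):
1. the panel lies flush against the fence while the clamp is still open (x of each of panel_edge_a, panel_edge_b in the frame of jig above 0.0365 m and z of panel in the frame of jig below 0.0215 m and angle between panel's own z axis and vertical below 0.05 rad and value of joint handle below 0.3 rad), for 0.2 s.
2. the clamp has snapped shut on the panel (x of each of panel_edge_a, panel_edge_b in the frame of jig above 0.0365 m and value of joint handle above 1 rad and contact force between handle and panel above 2 N), for 0.2 s.
At the end, for the whole second after the job is handed in: Both ends of the panel's edge within 3.5 mm of the fence face, panel flat on the board, and the clamp snapped shut (handle joint 1.0 to 1.14) with its pad pressing the panel by more than 2 N, all at rest (all of step 2 and z of panel in the frame of jig below 0.0215 m and angle between panel's own z axis and vertical below 0.05 rad and value of joint handle below 1.14 rad and linear speed of panel below 0.01 m/s); the robot touches nothing.
It fails at once if the panel was lifted or tipped (more than 10 mm off the board or 0.2 rad) (z of panel in the frame of jig above 0.028 m or angle between panel's own z axis and vertical above 0.2 rad).
It fails at once if a bystander was moved by more than 25 mm (distance of any of gouge, mallet, jar, duck, stone, offcut, knife from where it was at the start of the episode above 0.025 m).
It also fails if it takes over 45 s, if anything falls off the work surface, if the arm or the gripper's body presses on something with over 40 N, if the wrist force passes 120 N, or if a joint passes its speed limit or range.

## Robot

A 6-joint arm with a two-finger parallel gripper is mounted at the origin on the work surface. World frame = base frame: x ahead of the robot, y to its left, z up, the work surface at z = 0. Lengths are in m, angles in rad, forces in N, time in s.
With the tool pointing down it reaches from about 0.4 to 0.825 m from the base axis. Payload 7 kg.
Tool frame: the origin (TCP) lies on the centre line of the jaws, within the pads' length; the fingertips stand 11 mm ahead of it and the grasp point (between the pads) lies 8 mm behind it; z points along the fingers, y is the direction in which the jaws open and shut (so a half turn about z gives the same grasp; the last joint's range is limited). The gripper opens to 88 mm and grips with 3 to 60 N. Pads are 19 mm wide; open, the fingers measure 130 mm over their backs; the gripper's body (78 mm by 193 mm) begins 47 mm behind the grasp point.
Start: joints at [1.501, 0.359, 0.012, 0, -1.224, -0.288], TCP at [0.236, 0.632, 0.238] pointing down, gripper open.
Joint ranges: [-3.07, 3.07], [-1.43, 2.12], [-1.02, 1.25], [-3.03, 1.67], [-3.05, -0], [-3.03, 3.03]. Speed limits (rad/s): [2.39, 2.39, 3.01, 3.14, 3.14, 3.14].

## Interface

Orientations are given as [roll, pitch, yaw] about the fixed x, y, z axes, in that order (R = Rz(yaw) Ry(pitch) Rx(roll)).
In Python, from station import ctrl gives the robot as it stands.
- The arm moves only by the shell command python3 -m handwheel 'ROWS' [OPENING] [FORCE]. ROWS is JSON, a list of rows, each a list of 6 numbers: the shift along the world's x, y, z in units of 40 mm (1.0 is 40 mm), then the turn, a rotation vector about the world's x, y, z in units of 0.08 rad (1.0 is 0.08 rad). A call has exactly 5 rows; each row shifts and turns the commanded pose from where the row before left it; what a row does not reach is not made up. A row lasts 1/8 s, in which the tool goes at most 62.5 mm and 10.7 degrees, less where a joint would pass 70% of its speed; a pose out of reach is approached as far as the arm can. A call with a number of a shift or a turn outside -1 to 1 is refused whole. A call with a gripper value outside its range is refused whole. OPENING is the gripper's target within -1 to 1 (fully open at 1, half-way at 0, shut at -1), set as the call begins (- or left out, the last holds). The fingers move at their own pace and stop on an object; FORCE is the grip in N (left out, the last holds). Time passes only in rows, so rows that do not move let the fingers close, or fill a call up. It gives the time, the measured TCP pose, the force and the opening at its end, in the units of the state.
- ctrl.sense(): the state, without advancing time (a new reading comes with each control period).
- ctrl.grab_frame(name): name is "scene" or "top" or "wrist"; returns a dict with "pixels" (384x512x3 uint8, red, green, blue), "intrinsics" (3x3 intrinsics, pixels), "pose" (4x4, takes a point from camera to world coordinates). Camera axes: x right, y down, z forward; pixel columns grow to the right and rows downward; lengths in m; the calibration is good to about 2 mm. A picture is of the moment at which its call begins. There is no depth.
- ctrl.close_job(): hands the job in, once; it reports no verdict.
The state is a dict: "clock": time; "joint_pos": joint angles; "qvel": joint speeds; "joint_efforts": joint torques, N m; "ee_pos": TCP position; "tcp_rot": TCP orientation; "force": force on the tool from outside, world axes, zero at the start; "wrist_torque": the same for the moment, N m; "opening": finger opening in m.
Only numpy, scipy, OpenCV 4.12 (cv2) and the standard library are available. Lean on these libraries where they do the work, as an engineer would, in place of code of your own. Each camera call takes 0.05 s, during which the arm holds its last target. There are 200 camera calls.

## Working session

There is one attempt and no reset: what is moved stays moved. The work goes in short steps, Python scripts to look and compute and a shell command to move; the robot and the scene stay as the last step left them, time stands still between calls to the robot, and variables do not carry over. Pictures are saved under pics/ and viewed, about 8 in all and at most 12, crops included, and the job is handed in when it is done.

```bash
ls; mkdir -p pics; cat > h.py <<'E'
import numpy as np, cv2
from station import ctrl
def snap(name,fn):
    f=ctrl.grab_frame(name); cv2.imwrite('pics/'+fn+'.png',cv2.cvtColor(np.array(f['pixels']),cv2.COLOR_RGB2BGR))
    np.savez('pics/'+fn+'.npz',K=f['intrinsics'],T=f['pose']); return f
def ray(fn,u,v,z):
    d=np.load('pics/'+fn+'.npz');K,T=d['K'],d['T']
    r=T[:3,:3]@np.linalg.solve(K,[u,v,1.]);o=T[:3,3]
    return o+r*(z-o[2])/r[2]
def proj(fn,p):
    d=np.load('pics/'+fn+'.npz');c=np.linalg.inv(d['T'])@np.r_[p,1]
    q=d['K']@c[:3];return q[:2]/q[2]
E
python3 - <<'E'
from h import *
for n in('top','scene'):
    f=snap(n,n+'0');print(n,f['pose'].round(3).tolist(),f['intrinsics'].round(1).tolist())
a=cv2.imread('pics/top0.png');cv2.imwrite('pics/top0b.png',cv2.resize(a,(800,600)))
s=ctrl.sense();print({k:np.round(v,3) for k,v in s.items()})
E
```

```text
pics
top [[0.02, -0.999, 0.043, 0.453], [-1.0, -0.019, 0.022, 0.023], [-0.021, -0.043, -0.999, 1.551], [0.0, 0.0, 0.0, 1.0]] [[481.2, 0.0, 255.0], [0.0, 481.2, 190.8], [0.0, 0.0, 1.0]]
scene [[-0.378, 0.644, -0.665, 1.094], [0.926, 0.247, -0.286, 0.285], [-0.02, -0.724, -0.69, 0.694], [0.0, 0.0, 0.0, 1.0]] [[384.1, 0.0, 251.1], [0.0, 384.1, 193.2], [0.0, 0.0, 1.0]]
{'clock': np.float64(0.1), 'joint_pos': array([ 1.501,  0.359,  0.011, -0.   , -1.224, -0.288]), 'qvel': array([ 0.001, -0.   , -0.   ,  0.002,  0.001, -0.   ]), 'joint_efforts': array([-2.0000e-03, -5.8416e+01,  2.9375e+01,  7.0160e+00,  1.0000e-02,
       -0.0000e+00]), 'ee_pos': array([0.236, 0.632, 0.237]), 'tcp_rot': array([ 3.14 , -0.   , -0.358]), 'force': array([-0.185,  0.589, -0.592]), 'wrist_torque': array([ 0.042,  0.001, -0.011]), 'opening': np.float64(0.087)}
```

View pics/top0b.png

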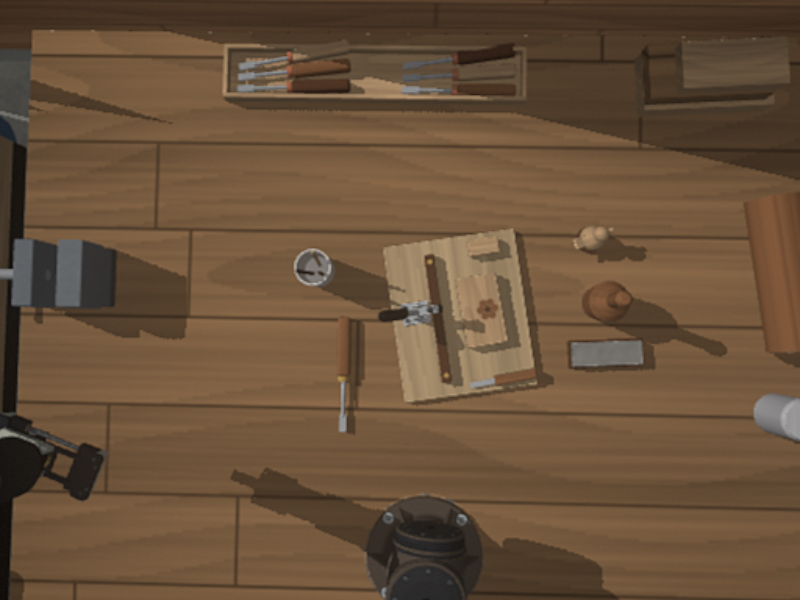

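View pics/scene0.png

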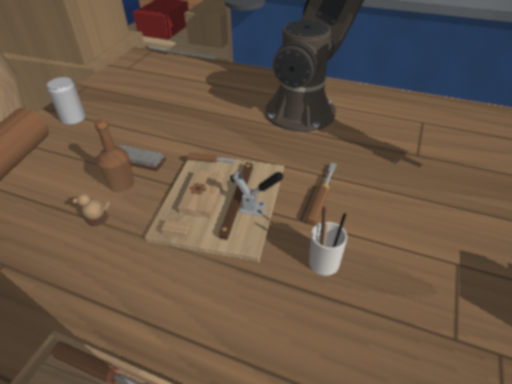

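The top view (800x600) shows the jig at about (385–538, 230–403), the fence at (430–448, 255–383), the panel at (458–508, 275–348) and the black grip at (380–405, 315). The gouge, jar, duck, mallet and stone lie around the jig. I'll enlarge a crop to measure corners.

```bash
python3 - <<'E'
from h import *
a=cv2.imread('pics/top0.png')[140:264,204:354]
cv2.imwrite('pics/crop0.png',cv2.resize(cv2.convertScaleAbs(a,alpha=1.3),None,fx=5,fy=4.8 if 0 else 5,interpolation=cv2.INTER_CUBIC)[:600])
E
```

```text
(no output)
```

View pics/crop0.png

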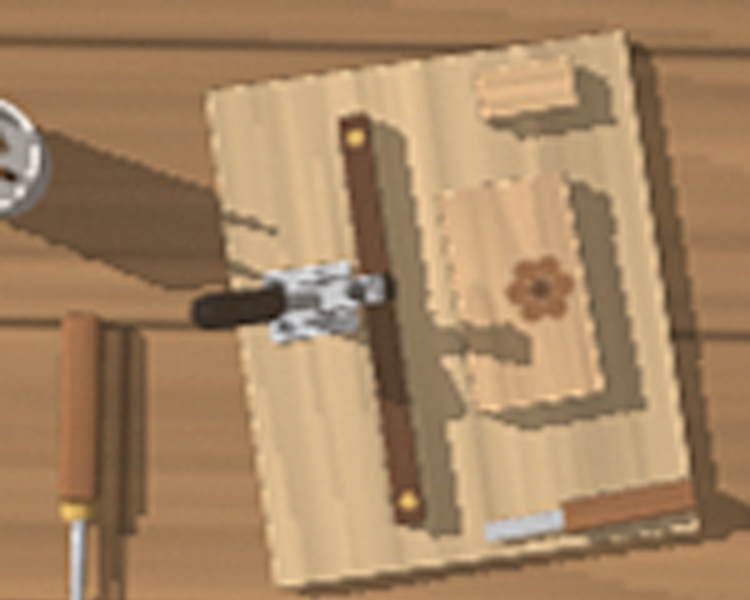

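The crop shows clear corners. In crop pixels the jig corners are (208,93), (625,32), (700,530) and (278,588). The panel top corners are (440,192), (567,172), (605,390) and (480,412), and the grip end is at about (200,310).

```bash
cat >> h.py <<'E'
def c2p(u,v): return u/5-.4+204, v/5-.4+140
def fit(J,W):
    J,W=np.array(J),np.array(W);a,b=J-J.mean(0),W-W.mean(0)
    th=np.arctan2((a[:,0]*b[:,1]-a[:,1]*b[:,0]).sum(),(a*b).sum());R=np.array([[np.cos(th),-np.sin(th)],[np.sin(th),np.cos(th)]])
    t=W.mean(0)-R@J.mean(0);return th,R,t,W-(J@R.T+t)
E
python3 - <<'E'
from h import *
P=lambda l,z:[ray('top0',*c2p(*q),z)[:2] for q in l]
W=P([(208,93),(625,32),(700,530),(278,588)],.018)
th,R,t,r=fit([(.14,-.16),(-.13,-.16),(-.13,.16),(.14,.16)],W);print('jig',th,t,(r*1e3).round(1))
np.savez('jig.npz',th=th,R=R,t=t)
W=P([(440,192),(567,172),(605,390),(480,412)],.043)
tp,Rp,tt,r=fit([(.04,-.07),(-.04,-.07),(-.04,.07),(.04,.07)],W);print('panel',tp,tt,(r*1e3).round(1))
print('panel in jig',R.T@(tt-t),tp-th)
for n,q,z in [('fence a',(345,117),.038),('fence b',(420,520),.038),('gripend',(200,310),.131),('grip base',(280,305),.1),('cheek',(300,303),.068),('bar',(375,288),.11),('gouge top',(80,315),.013),('gougebot',(80,500),.013),('offc',(525,88),.04),('knife',(600,510),.03)]:
    w=P([q],z)[0];print(n,w.round(4),(R.T@(w-t)).round(4))
E
```

```text
jig 1.7320065184225 [ 0.4875188  -0.07286787] [[-0.7 -0.6]
 [-0.3  0.5]
 [ 0.   0.3]
 [ 1.  -0.2]]
panel 1.760575897927124 [ 0.49850386 -0.1103678 ] [[ 0.   0.4]
 [-1.  -0.3]
 [ 0.6  0.5]
 [ 0.4 -0.5]]
panel in jig [-0.03877694 -0.0048234 ] 0.028569379504624015
fence a [0.6064 0.0028] [ 0.0556 -0.1295]
fence b [ 0.3543 -0.0488] [0.0452 0.1276]
gripend [0.4811 0.0875] [ 0.1593 -0.0194]
grip base [0.4856 0.0407] [ 0.1124 -0.0164]
cheek [0.4878 0.0288] [ 0.1003 -0.0166]
bar [ 0.4967 -0.0161] [ 0.0546 -0.0182]
gouge top [0.4787 0.1696] [ 0.2408 -0.0302]
gougebot [0.3607 0.1669] [0.257  0.0867]
offc [ 0.6265 -0.11  ] [-0.0589 -0.1312]
knife [ 0.3625 -0.1619] [-0.0678  0.1377]
```

```bash
for i in 1 2 3 4 5; do python3 -m handwheel '[[0.275,-0.82,0,0,0,-0.526],[0.275,-0.82,0,0,0,-0.526],[0.275,-0.82,0,0,0,-0.526],[0.275,-0.82,0,0,0,-0.526],[0.275,-0.82,0,0,0,-0.526]]' 0; done
```

```text
clock: 0.72
ee_pos: [0.2916, 0.4669, 0.2372]
tcp_rot: [3.141, -0.0, -0.57]
force: [-0.1, -0.3, 0.9]
opening: 0.0457
clock: 1.35
ee_pos: [0.3465, 0.3029, 0.2374]
tcp_rot: [3.141, -0.0, -0.78]
force: [1.5, -0.0, -0.5]
opening: 0.0442
clock: 1.98
ee_pos: [0.4014, 0.139, 0.2375]
tcp_rot: [3.141, 0.0, -0.99]
force: [0.3, 0.4, -0.1]
opening: 0.0435
clock: 2.6
ee_pos: [0.4564, -0.0249, 0.2374]
tcp_rot: [3.141, 0.0, -1.201]
force: [0.3, 0.4, 0.4]
opening: 0.044
clock: 3.22
ee_pos: [0.5115, -0.1889, 0.2372]
tcp_rot: [3.141, 0.0, -1.411]
force: [-0.2, 0.7, -0.3]
opening: 0.0436
```

```bash
python3 -m handwheel '[[0,0,-0.9,0,0,0],[0,0,-0.9,0,0,0],[0,0,-0.9,0,0,0],[0,0,-0.9,0,0,0],[0,0,0,0,0,0]]'; python3 - <<'E'
from h import *
snap('top','t1');snap('wrist','w1');snap('scene','s1')
a=cv2.imread('pics/s1.png')[120:280,120:320]; a=cv2.resize(a,None,fx=2.5,fy=2.5,interpolation=cv2.INTER_CUBIC)
w=cv2.imread('pics/w1.png'); w=cv2.resize(w,(300,225)); o=np.zeros((400,800,3),np.uint8);o[:,:500]=a;o[:225,500:]=w
cv2.imwrite('pics/v1.png',o)
E
```

```text
clock: 3.85
ee_pos: [0.5091, -0.1877, 0.091]
tcp_rot: [3.136, 0.001, -1.41]
force: [0.3, -0.5, 1.3]
opening: 0.0438
```

View pics/v1.png

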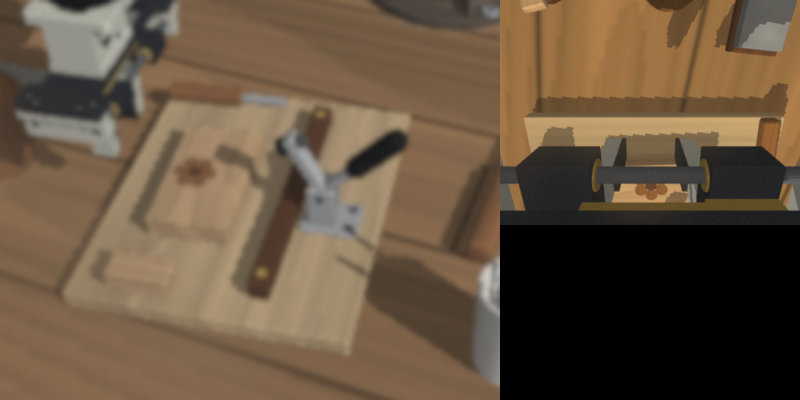

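The gripper is behind the panel over the board's edge (top left), the offcut, knife and clamp are clear, and the rosette is centred between the fingers in the wrist view. Next I lower and begin the push along the jig's +x, which is world (-0.16, 0.987).

```bash
python3 -m handwheel '[[0,0,-0.5,0,0,0],[0,0,-0.5,0,0,0],[0,0,-0.4,0,0,0],[0,0,0,0,0,0],[0,0,0,0,0,0]]'
python3 -m handwheel '[[-0.04,0.25,0,0,0,0],[-0.04,0.25,0,0,0,0],[-0.04,0.25,0,0,0,0],[-0.04,0.25,0,0,0,0],[0,0,0,0,0,0]]'
```

```text
clock: 4.62
ee_pos: [0.5121, -0.1879, 0.0384]
tcp_rot: [-3.14, -0.0, -1.409]
force: [0.6, 0.3, 0.6]
opening: 0.0436
clock: 5.25
ee_pos: [0.505, -0.1469, 0.0377]
tcp_rot: [-3.141, 0.0, -1.409]
force: [0.1, -0.9, -0.2]
opening: 0.0439
```

```bash
python3 -m handwheel '[[-0.02,0.125,0,0,0,0],[-0.02,0.125,0,0,0,0],[-0.02,0.125,0,0,0,0],[-0.02,0.125,0,0,0,0],[0,0,0,0,0,0]]'
python3 -m handwheel '[[-0.01,0.05,0,0,0,0],[-0.01,0.05,0,0,0,0],[0,0,0,0,0,0],[0,0,0,0,0,0],[0,0,0,0,0,0]]'
python3 - <<'E'
from h import *
J=np.load('jig.npz');p=ctrl.sense()['ee_pos'];print(J['R'].T@(np.array(p)[:2]-J['t']))
snap('top','t2');a=cv2.imread('pics/t2.png')[140:264,204:354]
cv2.imwrite('pics/crop2.png',cv2.resize(cv2.convertScaleAbs(a,alpha=1.3),None,fx=5,fy=5,interpolation=cv2.INTER_CUBIC)[:600])
E
```

```text
clock: 5.88
ee_pos: [0.5016, -0.1273, 0.0375]
tcp_rot: [3.141, 0.0, -1.41]
force: [-0.1, -0.5, -0.0]
opening: 0.0441
clock: 6.5
ee_pos: [0.501, -0.1238, 0.0375]
tcp_rot: [3.142, 0.0, -1.41]
force: [0.3, 0.4, 0.2]
opening: 0.0437
[-0.05241158 -0.00513766]
```

View pics/crop2.png

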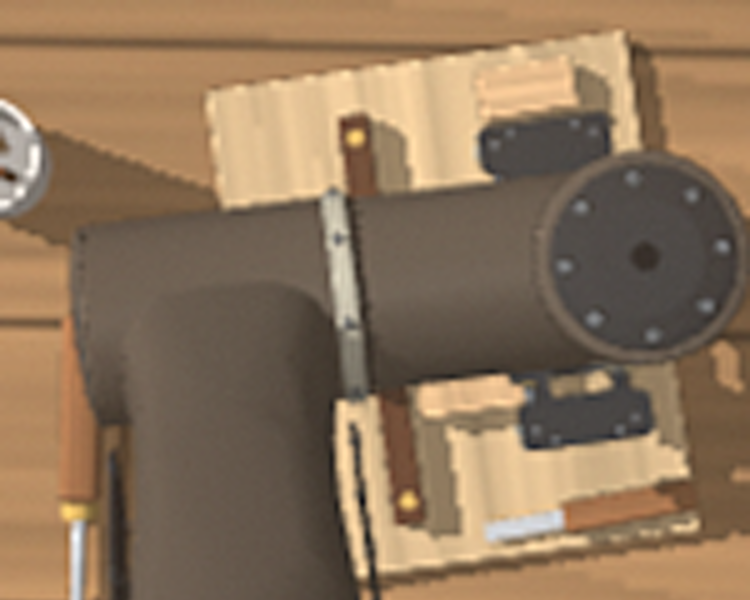

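The arm hides most of the top view. The panel's +y corner is at about (418,385), a few mm short of the fence at about (408,385). I'll creep on until the force rises.

```bash
for i in 1 2 3; do python3 -m handwheel '[[-0.01,0.05,0,0,0,0],[0,0,0,0,0,0],[0,0,0,0,0,0],[0,0,0,0,0,0],[0,0,0,0,0,0]]'; done
```

```text
clock: 7.18
ee_pos: [0.5006, -0.1218, 0.0376]
tcp_rot: [3.142, 0.0, -1.41]
force: [0.4, 0.7, 0.3]
opening: 0.0437
clock: 7.8
ee_pos: [0.5002, -0.1198, 0.0376]
tcp_rot: [3.142, 0.0, -1.41]
force: [-0.5, 0.5, -0.0]
opening: 0.0439
clock: 8.43
ee_pos: [0.4998, -0.1178, 0.0376]
tcp_rot: [3.142, -0.0, -1.41]
force: [0.3, -2.0, 0.1]
opening: 0.0441
```

```bash
for i in 1 2 3; do python3 -m handwheel '[[-0.005,0.03,0,0,0,0],[0,0,0,0,0,0],[0,0,0,0,0,0],[0,0,0,0,0,0],[0,0,0,0,0,0]]'; done; python3 - <<'E'
from h import *
s=ctrl.sense();print(s['force'],s['wrist_torque'])
snap('scene','s2');a=cv2.imread('pics/s2.png')[140:270,140:300]
cv2.imwrite('pics/s2c.png',cv2.resize(cv2.convertScaleAbs(a,alpha=1.5),None,fx=4.5,fy=4.5,interpolation=cv2.INTER_CUBIC))
E
```

```text
clock: 9.05
ee_pos: [0.4997, -0.1177, 0.0377]
tcp_rot: [3.141, -0.001, -1.41]
force: [2.0, -10.9, -0.0]
opening: 0.0442
clock: 9.68
ee_pos: [0.4998, -0.1175, 0.038]
tcp_rot: [3.141, -0.002, -1.409]
force: [2.8, -19.0, -0.2]
opening: 0.0438
clock: 10.3
ee_pos: [0.4997, -0.1174, 0.0382]
tcp_rot: [3.141, -0.004, -1.409]
force: [3.2, -27.8, -0.3]
opening: 0.0439
[  3.19984629 -27.82811858  -0.29719061] [-10.06915573  -1.59439048  -0.14159567]
```

View pics/s2c.png

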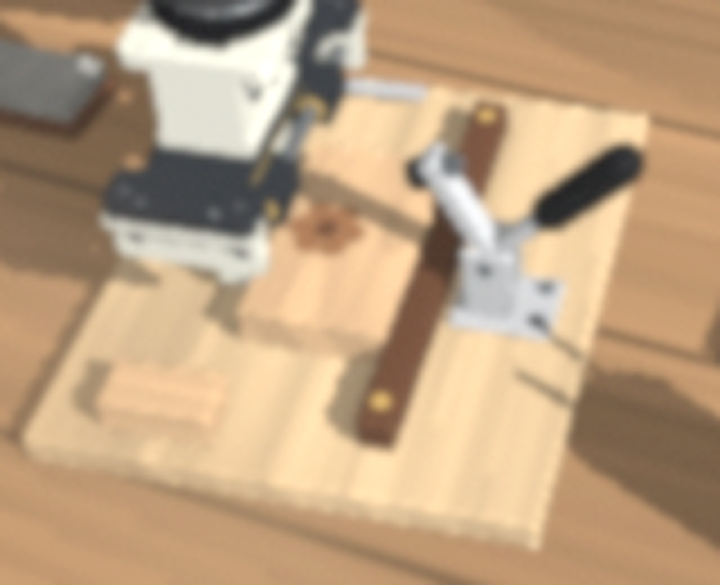

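The panel edge sits against the fence, with 28 N reaction along the fence normal and the clamp still open. Now I back off, lift, shut the fingers and travel beyond the handle.

```bash
python3 -m handwheel '[[0.03,-0.19,0,0,0,0],[0.03,-0.19,0,0,0,0],[0.06,-0.37,0,0,0,0],[0,0,0.8,0,0,0],[0,0,0.8,0,0,0]]'
python3 -m handwheel '[[0,0,0.9,0,0,0],[0,0,0.9,0,0,0],[0,0,0.9,0,0,0],[0,0,0.7,0,0,0],[0,0,0,0,0,0]]' -1 20
for i in 1 2; do python3 -m handwheel '[[-0.077,0.69,0,0,0,0],[-0.077,0.69,0,0,0,0],[-0.077,0.69,0,0,0,0],[-0.077,0.69,0,0,0,0],[-0.077,0.69,0,0,0,0]]'; done
python3 - <<'E'
from h import *
J=np.load('jig.npz');p=np.array(ctrl.sense()['ee_pos']);print(p,J['R'].T@(p[:2]-J['t']))
snap('top','t3');snap('scene','s3')
a=cv2.resize(cv2.imread('pics/t3.png')[140:264,204:354],None,fx=3,fy=3,interpolation=cv2.INTER_CUBIC)
b=cv2.resize(cv2.imread('pics/s3.png')[140:264,160:280],None,fx=3,fy=3,interpolation=cv2.INTER_CUBIC)
cv2.imwrite('pics/v3.png',cv2.convertScaleAbs(np.hstack([a,b])[:,:800],alpha=1.4))
E
```

```text
clock: 10.98
ee_pos: [0.5038, -0.1448, 0.1019]
tcp_rot: [3.14, 0.0, -1.41]
force: [0.2, 0.1, -0.5]
opening: 0.0438
clock: 11.6
ee_pos: [0.5053, -0.1446, 0.2401]
tcp_rot: [-3.137, -0.001, -1.409]
force: [0.5, -0.5, -0.3]
opening: 0.0016
clock: 12.22
ee_pos: [0.4881, -0.0055, 0.2367]
tcp_rot: [3.14, 0.0, -1.41]
force: [-0.4, 0.2, -0.3]
opening: 0.0004
clock: 12.85
ee_pos: [0.4728, 0.1324, 0.2367]
tcp_rot: [3.14, -0.0, -1.41]
force: [0.1, 0.3, 0.0]
opening: 0.0003
[0.47281335 0.13240848 0.23674444] [ 0.2049751  -0.01843471]
```

View pics/v3.png

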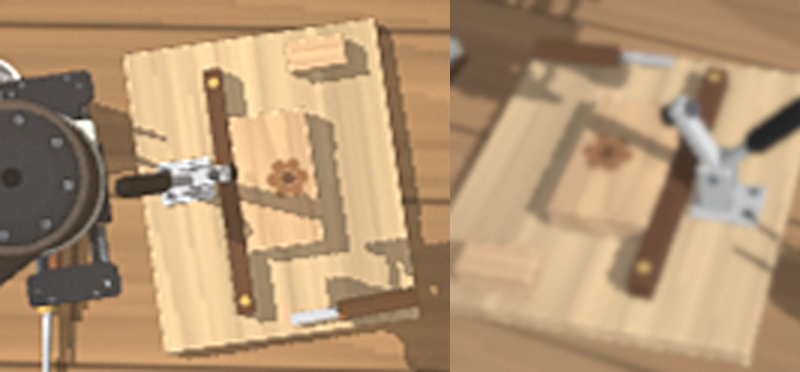

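The arm now stands clear beyond the handle, with the grip end at (120,187) in the left crop. I'll check flushness on a larger crop before closing the clamp.

```bash
python3 - <<'E'
from h import *
a=cv2.imread('pics/t3.png')[160:235,264:324]
cv2.imwrite('pics/crop3.png',cv2.resize(cv2.convertScaleAbs(a,alpha=1.4),None,fx=8,fy=8,interpolation=cv2.INTER_CUBIC))
J=np.load('jig.npz')
for q in [(.04,-.07),(.04,.07),(-.04,.07),(-.04,-.07)]:
    w=J['R']@np.array(q)+J['t'];u=proj('t3',[*w,.043]);print(q,((u-[264,160]+.4)*8).round())
E
```

```text
(0.04, -0.07) [133. 170.]
(0.04, 0.07) [185. 524.]
(-0.04, 0.07) [388. 495.]
(-0.04, -0.07) [336. 141.]
```

View pics/crop3.png

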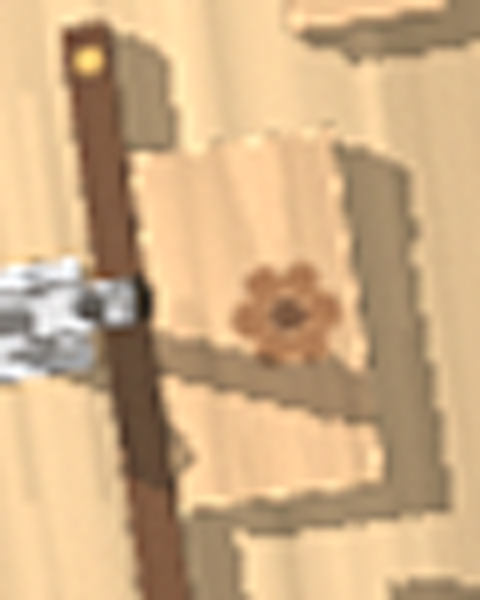

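The panel's -x corners sit at about (335,135) and (383,485). The flush prediction is (336,141) and (386,485), so it is flush within about 1 mm. Now I lower and push the handle.

```bash
python3 -m handwheel '[[0,0,-0.7,0,0,0],[0,0,-0.7,0,0,0],[0,0,-0.7,0,0,0],[0,0,-0.66,0,0,0],[0,0,0,0,0,0]]'
python3 -m handwheel '[[0.03,-0.2,0,0,0,0],[0.03,-0.2,0,0,0,0],[0.03,-0.2,0,0,0,0],[0.03,-0.2,0,0,0,0],[0,0,0,0,0,0]]'
python3 -m handwheel '[[0.015,-0.1,0,0,0,0],[0.015,-0.1,0,0,0,0],[0.015,-0.1,0,0,0,0],[0.015,-0.1,0,0,0,0],[0,0,0,0,0,0]]'
```

```text
clock: 13.58
ee_pos: [0.4718, 0.1303, 0.1251]
tcp_rot: [3.137, -0.002, -1.41]
force: [0.1, 0.7, 0.0]
opening: 0.001
clock: 14.2
ee_pos: [0.4803, 0.1023, 0.1293]
tcp_rot: [-3.135, 0.005, -1.409]
force: [1.8, 7.2, -0.5]
opening: 0.0005
clock: 14.82
ee_pos: [0.4823, 0.0859, 0.1294]
tcp_rot: [-3.136, 0.004, -1.409]
force: [-3.8, 10.3, 9.0]
opening: 0.0008
```

```bash
python3 -m handwheel '[[0.015,-0.1,0.06,0,0,0],[0.015,-0.1,0.06,0,0,0],[0.015,-0.1,0.06,0,0,0],[0.015,-0.1,0.06,0,0,0],[0,0,0,0,0,0]]'
python3 -m handwheel '[[0.015,-0.1,0.05,0,0,0],[0.015,-0.1,0.05,0,0,0],[0.015,-0.1,0.05,0,0,0],[0.015,-0.1,0.05,0,0,0],[0,0,0,0,0,0]]'
```

```text
clock: 15.45
ee_pos: [0.4828, 0.0674, 0.137]
tcp_rot: [-3.141, 0.0, -1.41]
force: [0.2, 1.7, 1.5]
opening: 0.0004
clock: 16.08
ee_pos: [0.4852, 0.0515, 0.1449]
tcp_rot: [-3.142, -0.0, -1.41]
force: [-0.3, 0.6, 0.0]
opening: 0.0007
```

```bash
python3 -m handwheel '[[-0.03,0.2,0,0,0,0],[-0.03,0.2,0,0,0,0],[-0.06,0.4,0.3,0,0,0],[-0.06,0.4,0.6,0,0,0],[-0.06,0.4,0.6,0,0,0]]'
python3 -m handwheel '[[-0.06,0.6,0.6,0,0,0],[-0.06,0.6,0.4,0,0,0],[-0.06,0.6,0,0,0,0],[0,0,0,0,0,0],[0,0,0,0,0,0]]'
python3 - <<'E'
from h import *
snap('top','t4');snap('scene','s4')
a=cv2.resize(cv2.imread('pics/t4.png')[160:235,250:324],None,fx=6,fy=6,interpolation=cv2.INTER_CUBIC)
b=cv2.resize(cv2.imread('pics/s4.png')[145:245,170:287],None,fx=3,fy=4.5,interpolation=cv2.INTER_CUBIC)
cv2.imwrite('pics/v4.png',cv2.convertScaleAbs(np.hstack([a,b]),alpha=1.4))
# bystander displacement check
d=cv2.absdiff(cv2.imread('pics/top0.png'),cv2.imread('pics/t4.png')).max(2)
n,l,st,c=cv2.connectedComponentsWithStats((d>40).astype('uint8'));print([s.tolist() for s in st[1:] if s[4]>25])
E
```

```text
clock: 16.7
ee_pos: [0.4754, 0.1173, 0.2063]
tcp_rot: [-3.141, 0.0, -1.409]
force: [0.0, 0.2, 0.3]
opening: 0.0007
clock: 17.32
ee_pos: [0.4681, 0.1882, 0.2451]
tcp_rot: [-3.142, -0.0, -1.409]
force: [0.3, 0.3, -0.4]
opening: 0.0005
[[96, 164, 126, 153, 6230], [318, 176, 15, 39, 270], [280, 179, 29, 28, 232], [306, 178, 6, 14, 55], [270, 195, 11, 7, 52], [242, 197, 28, 9, 163], [298, 202, 27, 20, 172], [284, 206, 16, 18, 152], [313, 217, 29, 22, 244], [294, 223, 13, 4, 28], [298, 235, 20, 12, 138], [89, 243, 19, 14, 91], [0, 266, 67, 55, 1742], [81, 294, 23, 17, 155], [171, 299, 36, 19, 206], [153, 319, 99, 58, 3071], [114, 323, 36, 61, 324], [142, 322, 8, 14, 46], [245, 333, 11, 16, 28], [247, 342, 27, 24, 87], [322, 345, 23, 11, 147], [268, 347, 12, 6, 36], [171, 376, 76, 8, 380]]
```

View pics/v4.png

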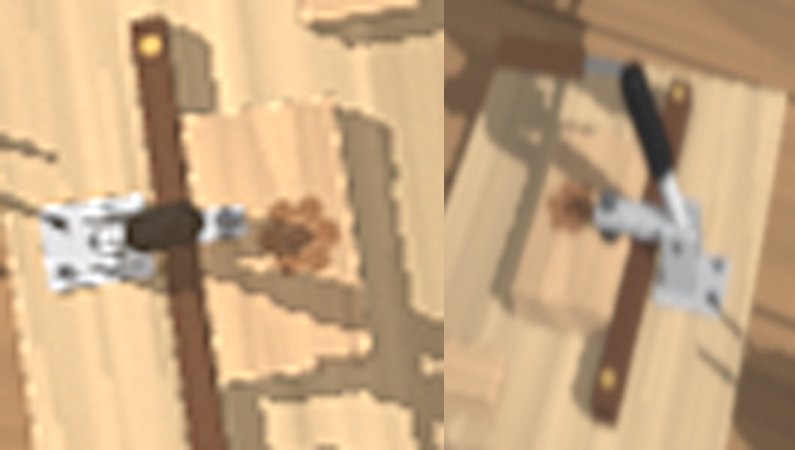

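The clamp is shut: the grip leans towards the panel at (165,228), the pad is on the panel at (232,220), and the panel edge lies along the fence. The arm is clear.

```bash
python3 -c "
from station import ctrl
s=ctrl.sense();print(s['force'],abs(s['qvel']).max());print(ctrl.close_job())"
```

```text
[ 0.4476431  -0.31712431 -0.21348501] 0.007594250616598006
the job is handed in; nothing more can be done
None
```

The panel sits flush against the fence and the clamp has snapped shut on it. I handed the job in at about 17.5 s of the 45 s allowed; no verdict is reported.

- **Panel:** I pushed it with the half-open fingers on its back edge until it stopped against the fence with about 28 N of reaction. The top image before clamping put its back corners within about 1 mm of where they should be when flush.
- **Clamp:** I pushed the handle over with the shut fingertips. The push peaked at about 11 N horizontally, then dropped to zero as the handle went past centre. The last pictures show the bar level, the pad on the panel and the panel still along the fence.
- **Arm and bystanders:** The arm was clear and at rest at hand-in, with under 1 N measured on the tool. The before/after top images differ around the panel, clamp, arm and shadows. I did not check each bystander's position separately. Part of the gouge was still behind the arm.
- **Not measured:** The pad force and the handle angle cannot be read directly; both are judged from the pictures only.

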